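# Set the shelf stop in front of the mortar

### The job

The bamboo shelf beside the stove has a steel stop with a black knob that sits in the notches of a rail along the shelf's edge; it is parked in the end notch on the stove side. Lift the stop by its knob out of that notch, move it along the rail and let it drop fully into the notch directly in front of the mortar, then let go. Do not shift the mortar.

Things in the scene. Friction and masses are not known exactly. Their poses are not given: they have to be found in the camera images.
- knob (a point): Centre of the stop's black knob, an upright cylinder 28 mm across, 34 mm tall (17 mm each way), gripped from above; it does not turn. z up; y along the rail, the way slide grows; x across the shelf towards the mortar's row. Seated, it is 160 mm above the counter, 60 above the shelf top. The stop's steel plate (42 x 30 mm) lies 28 mm below it; an apron 64 mm wide hangs on the mortar's side.
- slide (a joint): The stop's place along the rail, m. The steel rail, on the shelf edge nearer the robot, has 4 notches 34 mm wide, 14 mm deep, centred at slide = 0 (parked, stove end; it starts there within 6 mm), 0.11, 0.22 and 0.33. The stop's pin is 14 mm wide, so a notch takes it up to 10 mm off centre. Friction 0.5 N; ends at -0.012 and 0.342.
- stop (a joint): How far the stop is lifted, m: 0 is fully down in a notch (its lower end), 0.014 is resting on top of the rail between notches, 0.035 is its upper end. Stop 140 g: it falls back by its own weight when let go, so hold it at 0.02 to 0.03 while moving it along.
- mortar: Round white ceramic mortar, blue rim, 90 mm across, 70 mm tall, 0.55 kg, loose and upright on the shelf; origin at the centre of its underside. It stands behind the notch at 0.11, 0.22 or 0.33, within 15 mm of it along the rail and 110 to 145 mm from the rail. A square lidded white tub (78 mm wide, 60 mm tall) and an amber glass jar (66 mm wide, 85 mm tall) stand behind the other two.
Mind the look-alikes: they are no part of the job. What is shaped like the mortar but green or turquoise is not meant.

How it is judged:
By the outcome, as a careful person would: the job done as asked, in the order asked, and still so for the second after the job is handed in, with the robot touching nothing.
It also fails if it takes over 32 s, if anything falls off the work surface, if the arm or the gripper's body presses on something with over 40 N, if the wrist force passes 120 N, or if a joint passes its speed limit or range.

### The arm

A 6-joint arm with a two-finger parallel gripper is mounted at the origin on the work surface. World frame = base frame: x ahead of the robot, y to its left, z up, the work surface at z = 0. Lengths are in m, angles in rad, forces in N, time in s.
With the tool pointing down it reaches from about 0.325 to 0.75 m from the base axis. Payload 7.6 kg.
Tool frame: the origin (TCP) lies at the very end of the fingers, on their centre line; the grasp point (between the pads) lies 19 mm behind it; z points along the fingers, y is the line along which they close (so a half turn about z gives the same grasp; the last joint's range is limited). The gripper opens to 85 mm and grips with 20 to 120 N. Pads are 22 mm wide; open, the fingers measure 114 mm over their backs; the gripper's body (76 mm by 85 mm) begins 54 mm behind the grasp point. The pads swing forward as they close: fully open they stand 13 mm farther back than shut.
Start: joints at [-1.37, 0.052, 1.401, -0, 1.689, -0.07], TCP at [0.14, -0.506, 0.231] pointing down, gripper open.
Joint ranges: [-2.9, 2.9], [-0.91, 2.17], [0.12, 2.37], [-1.06, 4.2], [0.26, 2.73], [-2.93, 2.93]. Speed limits (rad/s): [2.57, 2.57, 3.01, 3.14, 3.14, 3.14].

### API

Orientations are given as a unit quaternion [x, y, z, w].
In Python, from bench import manip, read_camera, order, recognise, masks_of, tip_of gives the robot as it stands.
- The arm moves only by the tool jog_arm, never from a script. Its argument "targets" is a list of rows, each a list of 3 entries, a list of its own where there are three numbers: the turn, a rotation vector about the world's x, y, z in degrees, then the shift along the world's x, y, z in m, then the finger opening in m, from 0 to 0.0854. A call has 1 to 10 rows; each row shifts and turns the commanded pose from where the row before left it; what a row does not reach is not made up. A row lasts 1/12 s, in which the tool goes at most 41.7 mm and 7.16 degrees, less where a joint would pass 70% of its speed; a pose out of reach is approached as far as the arm can. A call is refused whole if a number of a shift passes 0.0417 or a number of a turn 7.16, either way. A call with a gripper value outside its range is refused whole. The fingers move at their own pace and stop on an object; "squeeze" is the grip in N (left out, the last holds). Time passes only in rows, so rows that do not move let the fingers close. It gives the time, the measured TCP pose, the force, the opening and the grip force at its end, in the units of the state.
- manip.read_state(): the state, without advancing time (a new reading comes with each control period).
- read_camera(name): name is "side" or "top" or "wrist"; returns a dict with "color" (384x512x3 uint8, red, green, blue), "fx", "fy", "cx", "cy" (pixels), "distortion" ([k1, k2, p1, p2, k3] as OpenCV has them; the pictures are not rectified), "rvec" (rotation vector, rad) and "tvec" (3), from world to camera coordinates, as OpenCV has them; the wrist camera has in their place "tool_from_camera" (4x4, takes a point from camera to tool coordinates, whose origin is the TCP and whose axes are the flange's). Camera axes: x right, y down, z forward; pixel columns grow to the right and rows downward; lengths in m; the calibration is good to about 2 mm. A picture is of the moment at which its call begins: read the wrist's pose just before it. There is no depth.
- order.close_job(): hands the job in; it is judged then, once.
Trained networks look in the newest picture that a camera, given by its name, has taken for a name from the list of things; names that differ only in an ending like _2 or _b are one class to them, and where a whole thing is asked for, a point or a joint stands for the part that bears it (a point fixed in the world has none). Each returns a list of dicts, best first, with "confidence" (0 to 1); they miss things now and then, are a little off and sometimes report something else, mostly with a low value. They report only what shows in the picture. A call takes as long as a camera call. They do not tell look-alikes from the thing itself.
- recognise(camera, query): "extent" ([left, top, width, height] in pixels, round what is visible of it).
- masks_of(camera, query): "region" (384x512 bool, what is visible of it) and "extent" ([left, top, width, height] in pixels, round what is visible of it).
- tip_of(camera, query): "pixel" ([column, row] in pixels: a listed point, or the origin of a listed thing).
The state is a dict: "t": time; "joints": joint angles; "qvel": joint speeds; "tau": joint torques, N m; "eef_pos": TCP position; "ee_rot": TCP orientation; "wrist_force": force on the tool from outside, world axes, zero at the start; "ft_torque": the same for the moment, N m; "finger_gap": finger opening in m; "grasp_force": force on a finger pad.
Only numpy, scipy, OpenCV 4.12 (cv2) and the standard library are available. Lean on these libraries where they do the work, as an engineer would, in place of code of your own. Each camera call takes 0.05 s, during which the arm holds its last target. There are 200 camera calls.

## Working session

There is one attempt and no reset: what is moved stays moved. The work goes in short steps, Python scripts to look and compute and a tool call to move; the robot and the scene stay as the last step left them, time stands still between calls to the robot, and variables do not carry over. Pictures are saved under pics/ and viewed, at most 10 in all, crops included, and the job is handed in when it is done.

Besides the shell and the picture viewer there is one more tool, called after "Emit:" in YAML: its name, and indented under it one key for each argument. jog_arm: Moves the arm, as the interface text tells. Its arguments: {"type":"object","properties":{"targets":{"type":"array","items":{"type":"array"}},"squeeze":{"type":"number"}},"required":["targets"]}

```bash
mkdir -p pics; cat > h.py <<'E'
from bench import manip, read_camera, order, recognise, masks_of, tip_of
import numpy as np, cv2
def ray(c,px):
    K=np.array([[c['fx'],0,c['cx']],[0,c['fy'],c['cy']],[0,0,1.]])
    u=cv2.undistortPoints(np.array([[px]],float),K,np.array(c['distortion'],float))[0,0]
    R=cv2.Rodrigues(np.array(c['rvec'],float))[0]
    return -R.T@np.array(c['tvec'],float), R.T@np.array([u[0],u[1],1])
def atz(c,px,z):
    o,d=ray(c,px); return o+d*(z-o[2])/d[2]
def tri(rs):
    A=sum(np.eye(3)-np.outer(d,d)/(d@d) for o,d in rs); b=sum((np.eye(3)-np.outer(d,d)/(d@d))@o for o,d in rs)
    return np.linalg.solve(A,b)
E
cat > a.py <<'E'
from h import *
np.set_printoptions(precision=4,suppress=True)
ims=[];C={}
for n in ['side','top']:
    c=C[n]=read_camera(n); ims.append(c['color'])
    for q in ['knob','mortar']:
        for r in tip_of(n,q)[:4]: print(n,q,np.array(r['pixel']),round(r['confidence'],2),atz(c,r['pixel'],.16 if q=='knob' else .1))
        for r in recognise(n,q)[:4]: print('  box',n,q,r['extent'],round(r['confidence'],2))
im=np.vstack(ims)[:,:,::-1]
cv2.imwrite('pics/side.png',ims[0][:,:,::-1]);cv2.imwrite('pics/top.png',ims[1][:,:,::-1])
s=manip.read_state();print(s['t'],s['eef_pos'],s['ee_rot'])
E
python3 a.py
```

```text
side knob [301.2 149.7] 0.58 [ 0.4756 -0.1523  0.16  ]
  box side knob [294.3, 140.7, 13.5, 28.0] 0.57
side mortar [320.1 253.5] 0.91 [0.3471 0.2034 0.1   ]
side mortar [309.3 301.3] 0.81 [0.3379 0.3538 0.1   ]
side mortar [225.8 193.7] 0.73 [0.6238 0.0413 0.1   ]
side mortar [325.7 222. ] 0.59 [0.3578 0.0817 0.1   ]
  box side mortar [313.7, 189.1, 37.0, 38.9] 0.74
  box side mortar [304.8, 218.2, 35.4, 41.5] 0.65
  box side mortar [122.3, 253.5, 46.3, 47.0] 0.59
  box side mortar [208.4, 161.3, 37.7, 39.7] 0.57
top knob [343.8 217.9] 0.54 [ 0.48   -0.1714  0.16  ]
  box top knob [327.2, 211.2, 26.9, 19.8] 0.63
top mortar [259.3 168. ] 0.92 [0.6211 0.0371 0.1   ]
top mortar [243.2 261.4] 0.87 [0.3729 0.0761 0.1   ]
top mortar [182.7 267.6] 0.87 [0.3547 0.2306 0.1   ]
top mortar [293.8 266.6] 0.85 [ 0.3611 -0.0537  0.1   ]
  box top mortar [240.1, 141.7, 40.0, 35.8] 0.85
  box top mortar [159.2, 250.8, 37.4, 38.7] 0.79
  box top mortar [230.3, 244.7, 31.5, 35.6] 0.7
  box top mortar [137.4, 129.0, 33.3, 30.6] 0.65
0.5 [ 0.1405 -0.5059  0.2313] [ 0.9908  0.135  -0.     -0.    ]
```

View pics/side.png

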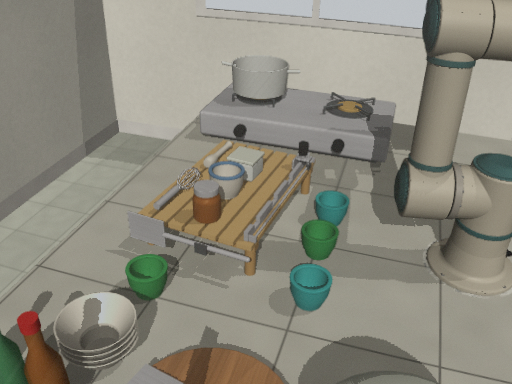

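View pics/top.png

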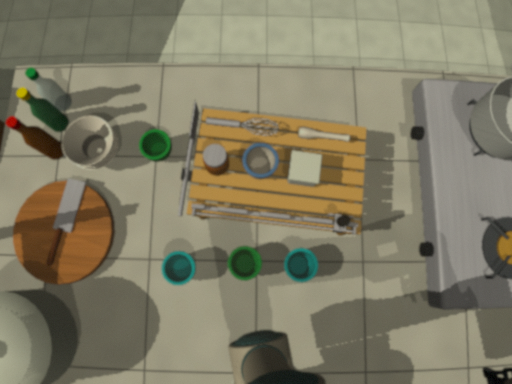

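Side view: mortar-like candidates are white/blue-rim (227,180), turquoise (331,208) and (311,288), green (319,240) and (148,277). In the top view they are white/blue (261,160), turquoise (179,267) and (301,264), green (244,263) and (156,144). I choose the white one with the blue rim, which stands in the middle of the shelf behind notch 0.22. The only black knob on the rail is at side (303,148) and top (344,218). The stove knobs at side (240,131) and (321,138) are not meant. Checking both in a close crop.

```bash
cat > b.py <<'E'
from h import *
s=cv2.imread('pics/side.png')[130:250,200:330]; t=cv2.imread('pics/top.png')[130:240,180:370]
t=cv2.resize(t,None,fx=4,fy=4,interpolation=cv2.INTER_CUBIC)[:, :]; s=cv2.resize(s,None,fx=4,fy=4,interpolation=cv2.INTER_CUBIC)
cv2.imwrite('pics/topc.png',t);cv2.imwrite('pics/sidec.png',s)
E
python3 b.py
```

```text
(no output)
```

View pics/topc.png

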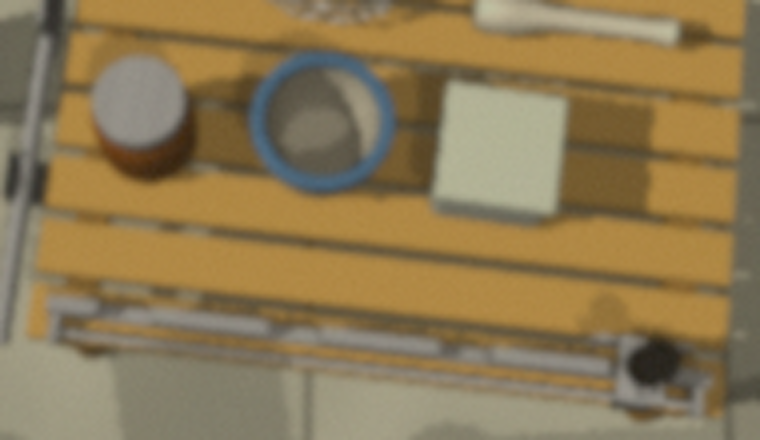

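View pics/sidec.png

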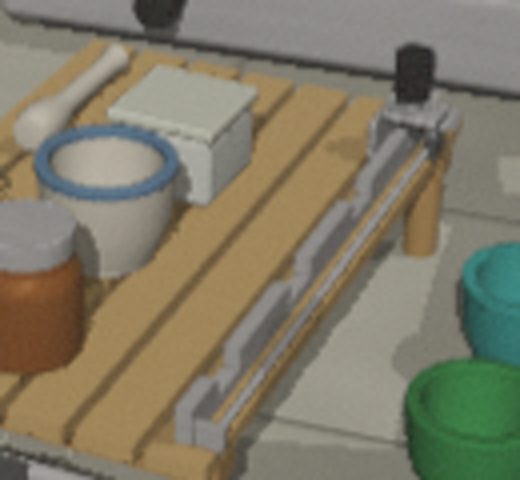

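The crops confirm it. The white mortar with the blue rim stands between the tub and the jar, behind the third notch (slide 0.22). The stop with the black knob is in the stove-end notch, at top crop (655,360) and side crop (415,73). The visible notch gaps are near top crop (450,350) and (300,330).

```bash
cat > c.py <<'E'
from h import *
np.set_printoptions(precision=4,suppress=True)
S=read_camera('side');T=read_camera('top')
for p in masks_of('side','knob')[:1]+masks_of('top','knob')[:1]: print('mask',p['extent'],p['confidence'],p['region'].sum())
ks=(303.6,148.3)
for kt in [(343.8,217.9),(344,219)]:
    k=tri([ray(S,ks),ray(T,kt)]); print('knob',k, atz(T,kt,.165),atz(S,ks,.16))
f=lambda x,y:(180+x/4,130+y/4)
for a,b in [((48,210),(730,288)),((42,272),(732,340)),((70,30),(742,101))]:
    A,B=atz(T,f(*a),.1),atz(T,f(*b),.1); d=A-B; print('yaw',np.degrees(np.arctan2(-d[0],d[1])))
print('mortar rim',atz(T,f(322,121),.17))
print('tub top',atz(T,f(503,148),.16),'jar',atz(T,f(140,100),.185))
for n in [(300,330),(450,350)]: print('notch',atz(T,f(*n),.125))
for n in [(355,200),(295,280),(230,370)]: print('notch side',atz(S,(200+n[0]/4,130+n[1]/4),.125))
E
python3 c.py
```

```text
mask [329.7, 210.6, 22.4, 18.9] 0.59 225
knob [ 0.477  -0.173   0.1552] [ 0.4793 -0.1701  0.165 ] [ 0.4713 -0.1631  0.16  ]
knob [ 0.4757 -0.1734  0.155 ] [ 0.4766 -0.1705  0.165 ] [ 0.4713 -0.1631  0.16  ]
yaw -5.808372585561447
yaw -4.907312940569628
yaw -5.263162325232671
mortar rim [0.6213 0.0361 0.17  ]
tub top [ 0.6087 -0.0787  0.16  ] jar [0.6285 0.1488 0.185 ]
notch [0.4961 0.0477 0.125 ]
notch [ 0.4845 -0.0482  0.125 ]
notch side [ 0.4799 -0.0387  0.125 ]
notch side [0.4902 0.0678 0.125 ]
notch side [0.4989 0.1713 0.125 ]
```

Emit:
jog_arm:
  targets:
    - [[0,0,-2.08],[0.024,0.024,0],0.0854]
    - [[0,0,-2.08],[0.024,0.024,0],0.0854]
    - [[0,0,-2.08],[0.024,0.024,0],0.0854]
    - [[0,0,-2.08],[0.024,0.024,0],0.0854]
    - [[0,0,-2.08],[0.024,0.024,0],0.0854]
    - [[0,0,-2.08],[0.024,0.024,0],0.0854]
    - [[0,0,-2.08],[0.024,0.024,0],0.0854]
    - [[0,0,-2.08],[0.024,0.024,0],0.0854]
    - [[0,0,-2.08],[0.024,0.024,0],0.0854]
    - [[0,0,-2.08],[0.024,0.024,0],0.0854]

```text
t: 1.53
eef_pos: [0.3814, -0.2645, 0.2315]
ee_rot: [0.999, -0.047, 0.0, 0.0]
wrist_force: [1.1, -0.3, 0.4]
finger_gap: 0.0857
grasp_force: 0.0
```

Emit:
jog_arm:
  targets:
    - [[0,0,0],[0.024,0.024,0],0.0854]
    - [[0,0,0],[0.024,0.024,0],0.0854]
    - [[0,0,0],[0.024,0.024,0],0.0854]
    - [[0,0,0],[0.022,0.022,0],0.0854]
    - [[0,0,0],[0,0,0],0.0854]
    - [[0,0,0],[0,0,0],0.0854]

```text
t: 2.03
eef_pos: [0.475, -0.1708, 0.2311]
ee_rot: [0.999, -0.045, -0.0, -0.0]
wrist_force: [-0.4, 0.5, 0.3]
finger_gap: 0.0853
grasp_force: 0.0
```

```bash
cat > d.py <<'E'
from h import *
from scipy.spatial.transform import Rotation as Ro
np.set_printoptions(precision=4,suppress=True)
s=manip.read_state(); c=read_camera('wrist')
W=np.eye(4);W[:3,:3]=Ro.from_quat(s['ee_rot']).as_matrix();W[:3,3]=s['eef_pos']
M=np.linalg.inv(W@np.array(c['tool_from_camera']))
c['rvec']=cv2.Rodrigues(M[:3,:3])[0];c['tvec']=M[:3,3]
print(s['t'],s['eef_pos'],s['ee_rot'],s['joints'])
for r in tip_of('wrist','knob')[:2]: print(r['pixel'],r['confidence'],atz(c,r['pixel'],.16))
for r in recognise('wrist','knob')[:2]: print(r['extent'],r['confidence'])
for r in tip_of('wrist','mortar')[:2]: print('m',r['pixel'],r['confidence'],atz(c,r['pixel'],.10))
import sys,pickle; pickle.dump(c,open('w.pkl','wb'))
cv2.imwrite(sys.argv[1],c['color'][:,:,::-1])
E
python3 d.py pics/w1.png
```

```text
2.0333 [ 0.475  -0.1708  0.2311] [ 0.999  -0.0447 -0.0003 -0.    ] [-0.4182 -0.0045  1.4588 -0.0002  1.6878  1.242 ]
[252.2, 203.6] 0.58 [ 0.4763 -0.1711  0.16  ]
[211.5, 159.2, 79.3, 72.5] 0.79
m [70.7, 256.8] 0.82 [0.417  0.0049 0.1   ]
m [185.7, 243.4] 0.77 [ 0.4211 -0.1043  0.1   ]
```

View pics/w1.png

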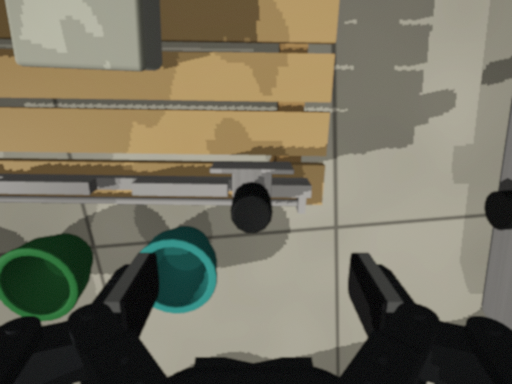

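The wrist picture shows the knob at (252,205) with the rail running horizontally, so the fingers are aligned with it. Descending and gripping.

Emit:
jog_arm:
  targets:
    - [[0,0,0],[0.0013,0,-0.02],0.0854]
    - [[0,0,0],[0,0,-0.02],0.0854]
    - [[0,0,0],[0,0,-0.02],0.0854]
    - [[0,0,0],[0,0,-0.015],0.0854]
    - [[0,0,0],[0,0,-0.01],0.0854]
    - [[0,0,0],[0,0,0],0.04]
    - [[0,0,0],[0,0,0],0.02]
    - [[0,0,0],[0,0,0],0.02]
    - [[0,0,0],[0,0,0],0.02]
    - [[0,0,0],[0,0,0],0.02]
  squeeze: 40

```text
t: 3.07
eef_pos: [0.4763, -0.1721, 0.1476]
ee_rot: [0.999, -0.046, 0.001, 0.0]
wrist_force: [-0.2, 0.1, 8.2]
finger_gap: 0.0266
grasp_force: 39.4
```

Emit:
jog_arm:
  targets:
    - [[0,0,0],[0,0,0],0.02]
    - [[0,0,0],[0,0,0],0.02]
    - [[0,0,0],[0,0,0],0.02]
    - [[0,0,0],[0,0,0],0.02]

```text
t: 3.4
eef_pos: [0.4763, -0.1721, 0.1476]
ee_rot: [0.999, -0.046, 0.001, 0.001]
wrist_force: [-0.0, 0.2, 5.2]
finger_gap: 0.0268
grasp_force: 39.3
```

Emit:
jog_arm:
  targets:
    - [[0,0,0],[0,0,0.008],0.02]
    - [[0,0,0],[0,0,0.009],0.02]
    - [[0,0,0],[0,0,0.008],0.02]
    - [[0,0,0],[0,0,0],0.02]
    - [[0,0,0],[0,0,0],0.02]

```text
t: 3.82
eef_pos: [0.4759, -0.172, 0.1719]
ee_rot: [0.999, -0.046, 0.0, 0.0]
wrist_force: [2.8, -0.4, -0.8]
finger_gap: 0.0269
grasp_force: 39.4
```

```bash
cat > e.py <<'E'
from h import *
import sys
s=manip.read_state();print(s['t'],s['eef_pos'],s['wrist_force'])
c=read_camera('side')['color'][125:245,200:330,::-1]
cv2.imwrite(sys.argv[1],cv2.resize(c,None,fx=4,fy=4,interpolation=cv2.INTER_CUBIC))
E
python3 e.py pics/s2.png
```

```text
3.8167 [ 0.47589572 -0.17197786  0.17187396] [ 2.78964904 -0.38337014 -0.75048676]
```

View pics/s2.png

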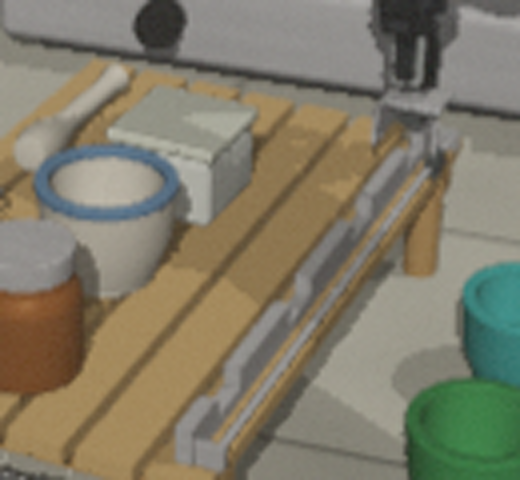

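The stop is lifted out (plate up about 6 px) and hangs in the grip. Sliding it about 0.22 along the rail.

Emit:
jog_arm:
  targets:
    - [[0,0,0],[0.00185,0.0199,0],0.02]
    - [[0,0,0],[0.00185,0.0199,0],0.02]
    - [[0,0,0],[0.00185,0.0199,0],0.02]
    - [[0,0,0],[0.00185,0.0199,0],0.02]
    - [[0,0,0],[0.00185,0.0199,0],0.02]

```text
t: 4.28
eef_pos: [0.4857, -0.0718, 0.1712]
ee_rot: [0.999, -0.046, 0.001, 0.0]
wrist_force: [6.9, -1.3, -2.7]
finger_gap: 0.027
grasp_force: 39.6
```

Emit:
jog_arm:
  targets:
    - [[0,0,0],[0.00185,0.0199,0],0.02]
    - [[0,0,0],[0.00185,0.0199,0],0.02]
    - [[0,0,0],[0.00185,0.0199,0],0.02]
    - [[0,0,0],[0.00185,0.0199,0],0.02]
    - [[0,0,0],[0.00185,0.0199,0],0.02]
    - [[0,0,0],[0.00185,0.0199,0],0.02]
    - [[0,0,0],[0,0,0],0.02]
    - [[0,0,0],[0,0,0],0.02]

```text
t: 4.95
eef_pos: [0.4977, 0.0478, 0.1717]
ee_rot: [0.999, -0.045, 0.002, 0.0]
wrist_force: [9.0, -1.1, -1.3]
finger_gap: 0.0267
grasp_force: 39.7
```

```bash
python3 e.py pics/s3.png
```

```text
4.95 [0.49768665 0.0478009  0.17170626] [ 9.04482616 -1.10093264 -1.27198773]
```

View pics/s3.png

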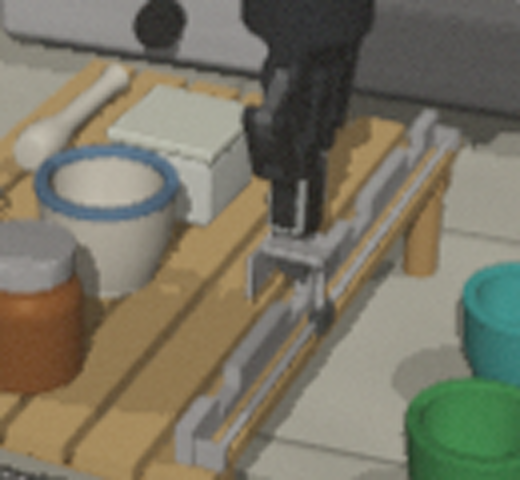

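The stop hangs over the third gap (pin near (310,290)), level with the mortar. Lowering it with a slight relief of the sideways force.

Emit:
jog_arm:
  targets:
    - [[0,0,0],[0.0012,0,-0.004],0.02]
    - [[0,0,0],[0,0,-0.005],0.02]
    - [[0,0,0],[0,0,-0.005],0.02]
    - [[0,0,0],[0,0,-0.005],0.02]
    - [[0,0,0],[0,0,-0.004],0.02]
    - [[0,0,0],[0,0,0],0.02]
    - [[0,0,0],[0,0,0],0.02]

```text
t: 5.58
eef_pos: [0.4982, 0.0468, 0.1482]
ee_rot: [0.999, -0.046, 0.001, 0.0]
wrist_force: [7.8, -0.4, -1.5]
finger_gap: 0.0267
grasp_force: 40.0
```

Emit:
jog_arm:
  targets:
    - [[0,0,0],[0,0,0],0.05]
    - [[0,0,0],[0,0,0],0.07]
    - [[0,0,0],[0,0,0],0.07]
    - [[0,0,0],[0,0,0],0.07]
    - [[0,0,0],[0,0,0],0.07]
    - [[0,0,0],[0,0,0.02],0.07]
    - [[0,0,0],[0,0,0.03],0.07]
    - [[0,0,0],[0,0,0.03],0.07]
    - [[0,0,0],[0,0,0.03],0.07]
    - [[0,0,0],[0,0,0.03],0.07]

```text
t: 6.42
eef_pos: [0.497, 0.0471, 0.2897]
ee_rot: [0.999, -0.046, -0.0, 0.0]
wrist_force: [0.8, 0.8, -0.4]
finger_gap: 0.0704
grasp_force: 0.0
```

Emit:
jog_arm:
  targets:
    - [[0,0,0],[-0.02,-0.02,0.02],0.07]
    - [[0,0,0],[-0.02,-0.03,0],0.07]
    - [[0,0,0],[-0.02,-0.03,0],0.07]
    - [[0,0,0],[-0.02,-0.03,0],0.07]
    - [[0,0,0],[0,-0.03,0],0.07]
    - [[0,0,0],[0,-0.03,0],0.07]
    - [[0,0,0],[0,0,0],0.07]

```text
t: 7.0
eef_pos: [0.4165, -0.1267, 0.3081]
ee_rot: [0.999, -0.048, -0.0, 0.001]
wrist_force: [0.3, 0.7, -0.9]
finger_gap: 0.0702
grasp_force: 0.0
```

```bash
python3 e.py pics/s4.png; python3 - <<'E'
from h import *
S=read_camera('side');a=tip_of('side','knob')[:1];T=read_camera('top');b=tip_of('top','knob')[:1]
print(a,b)
if a and b: print(tri([ray(S,a[0]['pixel']),ray(T,b[0]['pixel'])]))
for r in tip_of('top','mortar')[:5]: print(r['pixel'],atz(T,r['pixel'],.1))
E
```

```text
7.0 [ 0.41652525 -0.12669117  0.30809266] [ 0.34709686  0.70716676 -0.87861823]
[{'pixel': [274.6, 184.8], 'confidence': 0.6}] [{'pixel': [256.5, 208.5], 'confidence': 0.53}]
[0.49885923 0.04411481 0.15352761]
[180.6, 269.6] [0.34948702 0.23580049 0.1       ]
[244.6, 262.6] [0.36988187 0.07244647 0.1       ]
[292.1, 265.0] [ 0.3651028  -0.04937928  0.1       ]
[256.0, 168.5] [0.6195383  0.04590005 0.1       ]
[160.7, 149.9] [0.66858005 0.30598329 0.1       ]
```

View pics/s4.png

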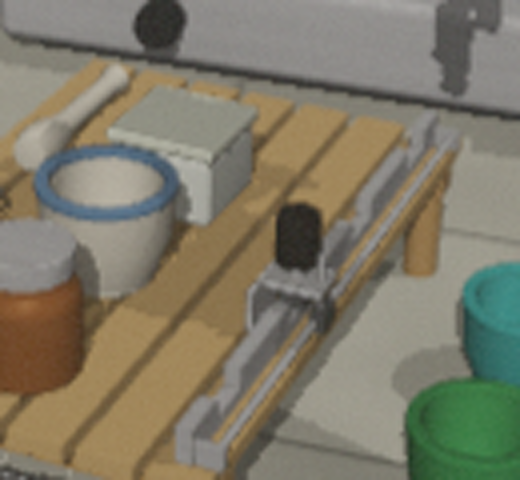

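The stop sits fully down in the third notch with its knob at crop (299,236). Its triangulated height matches the parked one, 0.154 m against 0.155 m. The mortar's rim is unchanged at crop (106,183), and the arm is clear.

```bash
python3 -c "
from bench import order; print(order.close_job())"
```

```text
the job is handed in; nothing more can be done
None
```

The stop now sits fully down in the notch at slide 0.22, directly in front of the white blue-rimmed mortar; the mortar has not visibly moved, the gripper is clear, and the job was handed in at about 7 s.

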